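# Find the loose panel of the puzzle chest and push it open

### The arm

A 6-joint arm with a two-finger parallel gripper is mounted at the origin on the work surface. World frame = base frame: x ahead of the robot, y to its left, z up, the work surface at z = 0. Lengths are in m, angles in degrees, forces in N, time in s.
With the tool pointing down it reaches from about 0.4 to 0.825 m from the base axis. Payload 7 kg.
Tool frame: the origin (TCP) lies midway between the tips of the shut fingers; the grasp point (between the pads) lies r.hold_point_z behind it (r.hold_point_z is the distance from the TCP to the grasp point, in m); z points along the fingers, x is the direction in which the jaws open and shut, and the axes are right-handed (so a half turn about z gives the same grasp; the last joint's range is limited). The gripper opens to 88 mm and grips with 3 to 60 N. Pads are 19 mm wide; open, the fingers measure 130 mm over their backs; the gripper's body (78 mm by 193 mm) begins 47 mm behind the grasp point.
Start: joints at [88.871, 20.546, 0.682, 0, -70.136, -16.507], TCP at [0.205, 0.643, 0.227] pointing down, gripper open.
Joint ranges: [-176.03, 176.03], [-82.01, 121.73], [-58.28, 71.71], [-173.87, 95.51], [-174.79, -0.11], [-173.66, 173.66]. Speed limits (degrees/s): [136.94, 136.94, 172.46, 180, 180, 180].

### API

Orientations are given as [roll, pitch, yaw] about the fixed x, y, z axes, in that order (R = Rz(yaw) Ry(pitch) Rx(roll)).
In Python, from plant import get_state, viewer, close_job, r gives the robot as it stands.
- The arm moves only by the tool apply_moves, never from a script. Its argument "plan" is a list of rows, each a list of 3 entries, a list of its own where there are three numbers: the closure in counts, from 0 (fully open) to 255 (shut), then the shift along the tool's x, y, z in units of 50 mm (1.0 is 50 mm), then the turn about the tool's z in units of 6 degrees (1.0 is 6 degrees). A call has 1 to 12 rows; each row shifts and turns the commanded pose from where the row before left it, along the tool's axes as they then stand; what a row does not reach is not made up. A row lasts 1/8 s, in which the tool goes at most 62.5 mm and 10.7 degrees, less where a joint would pass 70% of its speed; a pose out of reach is approached as far as the arm can. A call is refused whole if a number of a shift passes 1 or a number of a turn 1, either way. A call with a gripper value outside its range is refused whole. The fingers move at their own pace and stop on an object; "squeeze" is the grip in N (left out, the last holds). Time passes only in rows, so rows that do not move let the fingers close. It gives the time, the measured TCP pose, the force and the opening at its end, in the units of the state.
- get_state(): the state, without advancing time (a new reading comes with each control period).
- viewer.capture(name): name is "scene" or "side" or "wrist"; returns a dict with "frame" (400x640x3 uint8, blue, green, red), "K" (3x3 intrinsics, pixels), "R" (3x3) and "t" (3): a world point X has camera coordinates R X + t; the wrist camera has in their place "mount" (4x4, takes a point from camera to tool coordinates, whose origin is the TCP and whose axes are the tool frame's). Camera axes: x right, y down, z forward; pixel columns grow to the right and rows downward; lengths in m; the calibration is good to about 2 mm. A picture is of the moment at which its call begins: read the wrist's pose just before it. There is no depth.
- close_job(): hands the job in, once; it reports no verdict.
The state is a dict: "time_s": time; "joints": joint angles; "qd": joint speeds; "joint_torque": joint torques, N m; "tcp_pos": TCP position; "eef_rot": TCP orientation; "contact_force": force on the tool from outside, world axes, zero at the start; "moment": the same for the moment, N m; "gripper_width": finger opening in m.
Only numpy, scipy, OpenCV 4.12 (cv2) and the standard library are available. Lean on these libraries where they do the work, as an engineer would, in place of code of your own. Each camera call takes 0.05 s, during which the arm holds its last target.

### The job

Three of the four look-alike panels on top of the wooden chest are blocked from below and one rocks on its middle. With the tips of the closed fingers, press the panels gently near an end, one after another, until you find the one that rocks, then push that end on down until the panel stands open at 45 degrees or more, and draw the fingers away leaving it open. Do not lift, shove or lean hard on the chest, and leave the brass cups on it and everything else where it stands.

Things in the scene. Friction and masses are not known exactly. Their poses are not given: they have to be found in the camera images.
- chest: Low dark wooden chest, 170 (x) x 410 (y) x 85 mm high, 5 kg, loose on the table. Origin: centre of its underside, z up. Its top: four wells in a row along y (pitch 78 mm, each opening 120 x 72 mm, 77 mm deep), each under a panel, and a 52 mm ledge at either end with a brass cup on it. Three panels lie over hidden blocks and give at most 1 mm; one rocks freely; which one changes each time.
- panel1_top (a point): Centre of the top face of the first (greatest y of the chest) panel of the row: brown board, dark green inlay, four brass dots, 114 (x) x 66 (y) x 8 mm, flush with the chest top. It pivots about its middle, on an axis along the chest's y, 4 mm below this point. Axes as the chest's when level. It stays at any tilt it is left at.
- panel1 (a joint): Tilt of the first (greatest y of the chest) panel in rad, 0 = level and flush. Positive: its end towards the chest's +x is down, the other up; negative: the reverse. If free it turns to 1.2 rad either way (about 2 N pressed 40 mm from the pivot) and may be opened either way; if blocked it stops at about 0.02.
- panel2_top (a point): Centre of the top face of the second panel of the row: brown board, dark green inlay, four brass dots, 114 (x) x 66 (y) x 8 mm, flush with the chest top. It pivots about its middle, on an axis along the chest's y, 4 mm below this point. Axes as the chest's when level. It stays at any tilt it is left at.
- panel2 (a joint): Tilt of the second panel in rad, 0 = level and flush. Positive: its end towards the chest's +x is down, the other up; negative: the reverse. If free it turns to 1.2 rad either way (about 2 N pressed 40 mm from the pivot) and may be opened either way; if blocked it stops at about 0.02.
- panel3_top (a point): Centre of the top face of the third panel of the row: brown board, dark green inlay, four brass dots, 114 (x) x 66 (y) x 8 mm, flush with the chest top. It pivots about its middle, on an axis along the chest's y, 4 mm below this point. Axes as the chest's when level. It stays at any tilt it is left at.
- panel3 (a joint): Tilt of the third panel in rad, 0 = level and flush. Positive: its end towards the chest's +x is down, the other up; negative: the reverse. If free it turns to 1.2 rad either way (about 2 N pressed 40 mm from the pivot) and may be opened either way; if blocked it stops at about 0.02.
- panel4_top (a point): Centre of the top face of the fourth (least y of the chest) panel of the row: brown board, dark green inlay, four brass dots, 114 (x) x 66 (y) x 8 mm, flush with the chest top. It pivots about its middle, on an axis along the chest's y, 4 mm below this point. Axes as the chest's when level. It stays at any tilt it is left at.
- panel4 (a joint): Tilt of the fourth (least y of the chest) panel in rad, 0 = level and flush. Positive: its end towards the chest's +x is down, the other up; negative: the reverse. If free it turns to 1.2 rad either way (about 2 N pressed 40 mm from the pivot) and may be opened either way; if blocked it stops at about 0.02.
- cup_left: Low brass tea-light cup, 38 mm across, 18 mm high, loose on the chest's ledge at +y. Origin: centre of its underside. To be left alone.
- cup_right: The same kind of cup on the ledge at -y. Origin: centre of its underside. To be left alone.
- candlestick: Brass candlestick, foot 76 mm across, 116 mm high, on the table to the left. Origin: centre of its underside. To be left alone.
- candle_jar: Amber glass jar, 70 mm across, 85 mm high, on the table to the left. Origin: centre of its underside. To be left alone.
- trinket_box: Small shut wooden box, 90 x 120 x 55 mm, on the table to the right. Origin: centre of its underside. To be left alone.
- bowl: Blue ceramic bowl, 110 mm across, 45 mm high, on the table to the right. Origin: centre of its underside. To be left alone.

How it is judged (in metres and radians):
At the end, for the whole second after the job is handed in: The one loose panel stays tilted by more than 0.7 rad (40 degrees), either way, and still; the chest and the six other things are within 30 mm of where they began, the six things upright ((value of joint any of panel1, panel2, panel3, panel4 above 0.7 rad or value of joint any of panel1, panel2, panel3, panel4 below -0.7 rad) and distance of each of chest, cup_left, cup_right, candlestick, candle_jar, trinket_box, bowl from where it was at the start of the episode below 0.03 m and velocity of joint panel1 between -0.1 and 0.1 rad/s and velocity of joint panel2 between -0.1 and 0.1 rad/s and velocity of joint panel3 between -0.1 and 0.1 rad/s and velocity of joint panel4 between -0.1 and 0.1 rad/s and angle between each of cup_left, cup_right, candlestick, candle_jar, trinket_box, bowl's own z axis and vertical below 0.4 rad); the robot touches nothing.
It fails at once if the chest is lifted or shoved by more than 30 mm, or tipped (distance of chest from where it was at the start of the episode above 0.03 m or angle between chest's own z axis and vertical above 0.12 rad).
It fails at once if the chest or a panel is pressed with more than 45 N (contact force between any of the fingers, the arm and chest above 45 N).
It fails at once if one of the other things is lifted, knocked over or moved by more than 30 mm (distance of any of cup_left, cup_right, candlestick, candle_jar, trinket_box, bowl from where it was at the start of the episode above 0.03 m or angle between any of cup_left, cup_right, candlestick, candle_jar, trinket_box, bowl's own z axis and vertical above 0.4 rad).
It also fails if it takes over 45 s, if anything falls off the work surface, if the arm or the gripper's body presses on something with over 40 N, if the wrist force passes 120 N, or if a joint passes its speed limit or range.

## Working session

There is one attempt and no reset: what is moved stays moved. The work goes in short steps, Python scripts to look and compute and a tool call to move; the robot and the scene stay as the last step left them, time stands still between calls to the robot, and variables do not carry over. Pictures are saved under pics/ and viewed, and the job is handed in when it is done.

Besides the shell and the picture viewer there is one more tool, called after "Call:" as name(argument=value, ...), one argument or row to a line, values as JSON. apply_moves: Moves the arm, as the interface text tells. Its arguments: {"type":"object","properties":{"plan":{"type":"array","items":{"type":"array"}},"squeeze":{"type":"number"}},"required":["plan"]}

```bash
mkdir -p pics; ls; python3 - <<'E'
from plant import get_state, viewer, r
import cv2
print(get_state(), r.hold_point_z)
for n in("scene","side"):
    c=viewer.capture(n); cv2.imwrite(f"pics/{n}0.png",c["frame"]); print(n,c["K"],c["R"],c["t"])
c=viewer.capture("wrist");cv2.imwrite("pics/wrist0.png",c["frame"]);print(c["K"],c["mount"])
E
```

```text
pics
{'time_s': 0.0, 'joints': array([ 8.88705502e+01,  2.05922553e+01,  6.34943027e-01, -2.03069197e-02,
       -7.01354652e+01, -1.65068607e+01]), 'qd': array([-0.0306074 , -0.04993609,  0.03784568, -0.05631942,  0.02636143,
       -0.10603683]), 'joint_torque': array([-1.03976232e-03, -5.82718384e+01,  2.93053150e+01,  6.99693024e+00,
        6.76166557e-03, -1.65766774e-04]), 'tcp_pos': array([0.20438437, 0.64281218, 0.22562172]), 'eef_rot': array([-1.79991940e+02, -9.43781125e-02, -1.07643233e+02]), 'contact_force': array([-0.12471217,  0.72088918,  0.63723892]), 'moment': array([-0.04653627, -0.00953445, -0.03223565]), 'gripper_width': 0.08744705167744332} 0.0188
scene [[438.22294773   0.         322.04156279]
 [  0.         438.22294773 196.45961148]
 [  0.           0.           1.        ]] [[ 0.5769074   0.81680576 -0.00249122]
 [ 0.6964398  -0.49348234 -0.52100556]
 [-0.42678971  0.29883698 -0.85354965]] [-0.28529257 -0.31319172  1.69295309]
side [[383.43596084   0.         323.63475589]
 [  0.         383.43596084 197.95770038]
 [  0.           0.           1.        ]] [[ 0.75827029 -0.65158208  0.02160916]
 [-0.40105295 -0.49233957 -0.77250132]
 [ 0.51398706  0.57709838 -0.63464538]] [-0.41062195  0.24545848  0.97104554]
[[304.81113656   0.         322.32487131]
 [  0.         304.81113656 199.5079126 ]
 [  0.           0.           1.        ]] [[ 9.99999454e-01  8.00386613e-04 -6.72303753e-04 -1.24764596e-03]
 [-5.91312367e-04  9.63537389e-01  2.67573075e-01 -7.19436523e-02]
 [ 8.61951710e-04 -2.67572531e-01  9.63537336e-01 -1.56947858e-01]
 [ 0.00000000e+00  0.00000000e+00  0.00000000e+00  1.00000000e+00]]
```

View pics/scene0.png

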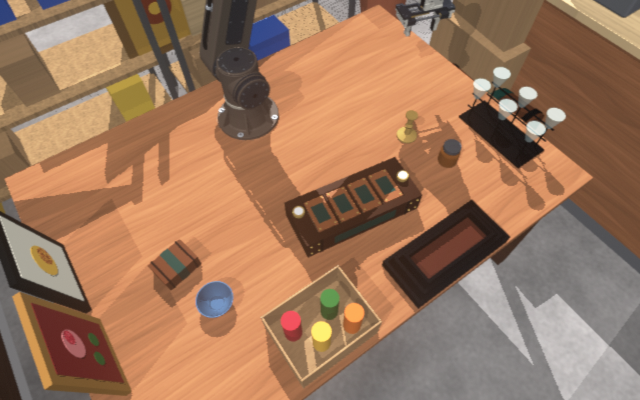

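View pics/side0.png

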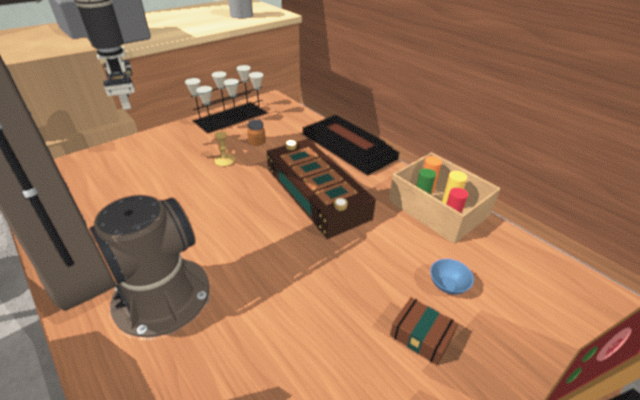

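View pics/wrist0.png

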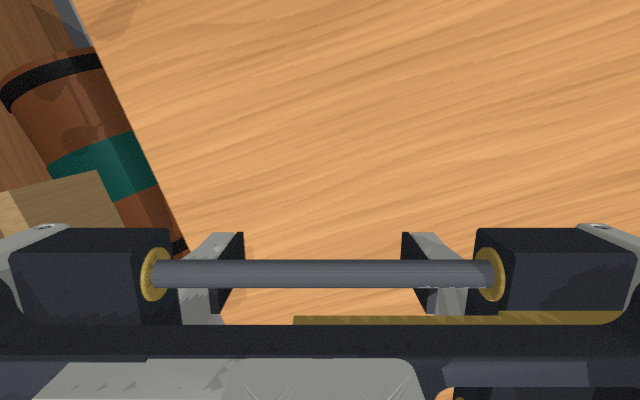

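```bash
python3 - <<'E'
import cv2
a=cv2.imread("pics/scene0.png")[150:260,275:435]; cv2.imwrite("pics/sc_crop.png",cv2.resize(a,None,fx=5,fy=5,interpolation=cv2.INTER_CUBIC))
a=cv2.imread("pics/side0.png")[130:240,255:385]; cv2.imwrite("pics/si_crop.png",cv2.resize(a,None,fx=5,fy=5,interpolation=cv2.INTER_CUBIC))
E
```

```text
(no output)
```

View pics/sc_crop.png

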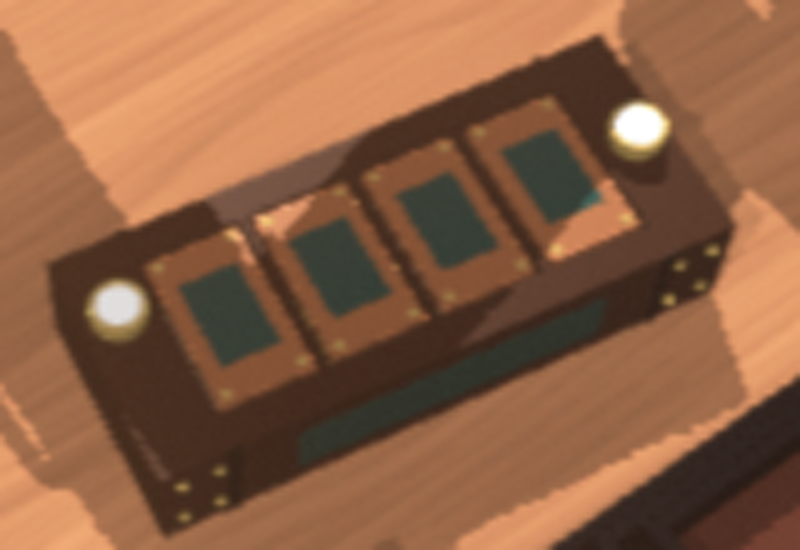

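View pics/si_crop.png

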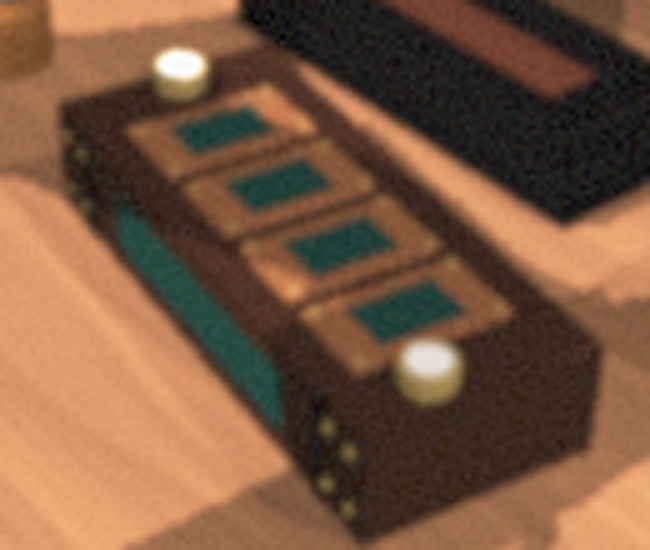

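```bash
cat > h.py <<'E'
import numpy as np
from scipy.optimize import least_squares
S=dict(K=np.array([[438.22294773,0,322.04156279],[0,438.22294773,196.45961148],[0,0,1]]),
R=np.array([[0.5769074,0.81680576,-0.00249122],[0.6964398,-0.49348234,-0.52100556],[-0.42678971,0.29883698,-0.85354965]]),t=np.array([-0.28529257,-0.31319172,1.69295309]))
D=dict(K=np.array([[383.43596084,0,323.63475589],[0,383.43596084,197.95770038],[0,0,1]]),
R=np.array([[0.75827029,-0.65158208,0.02160916],[-0.40105295,-0.49233957,-0.77250132],[0.51398706,0.57709838,-0.63464538]]),t=np.array([-0.41062195,0.24545848,0.97104554]))
def ray(c,uv,z):
    d=c['R'].T@np.linalg.inv(c['K'])@np.array([uv[0],uv[1],1.]); o=-c['R'].T@c['t']
    return o+d*(z-o[2])/d[2]
def proj(c,X):
    p=c['K']@(c['R']@np.asarray(X)+c['t']); return p[:2]/p[2]
E
python3 - <<'E'
from h import *
sc=[(553,175),(447,220),(341,267),(230,316)]
si=[(222,129),(278,185),(340,244),(407,310)]
for n,c,l,o in(("sc",S,sc,(275,150)),("si",D,si,(255,130))):
    P=np.array([ray(c,(u/5+o[0],v/5+o[1]),.085)[:2] for u,v in l]); print(n,P.round(4).tolist(), P.mean(0), np.linalg.norm(np.diff(P,axis=0),axis=1)); d=P[0]-P[3]; print(np.degrees(np.arctan2(-d[0],d[1])))
# extra: panel end corners
for n,c,l,o in(("sc",S,[(600,38),(50,265),(733,230)],(275,150)),("si",D,[(62,105),(600,345)],(255,130))):
    for u,v in l: print(n,ray(c,(u/5+o[0],v/5+o[1]),.085)[:2].round(4))
for n,c,l,o in(("cups sc",S,[(638,128),(118,305)],(275,150)),("si",D,[(181,66),(430,358)],(255,130))):
    for u,v in l: print(n,ray(c,(u/5+o[0],v/5+o[1]),.103)[:2].round(4))
E
```

```text
sc [[0.5909, 0.185], [0.5782, 0.1075], [0.5669, 0.0312], [0.5553, -0.0467]] [0.57282938 0.06924177] [0.07845121 0.0772108  0.07868811]
-8.728549586367539
si [[0.5863, 0.1833], [0.5737, 0.1067], [0.5629, 0.0309], [0.5507, -0.0464]] [0.56841399 0.06862498] [0.07766146 0.076607   0.0782243 ]
-8.790573630268474
sc [0.524  0.2812]
sc [ 0.4591 -0.1185]
sc [0.6898 0.2521]
si [0.5178 0.2776]
si [ 0.6182 -0.1447]
cups sc [0.6024 0.2439]
cups sc [ 0.5173 -0.1044]
si [0.5967 0.2433]
si [ 0.5153 -0.1043]
```

Call:
apply_moves(
  plan=[
    [255,[0,0,0],-0.75],
    [255,[0,0,0],-0.73],
    [255,[0,0,0],0],
  ],
  squeeze=10,
)

```text
time_s: 0.52
tcp_pos: [0.2045, 0.6431, 0.2262]
eef_rot: [180.0, -0.0, -98.8]
contact_force: [0.6, -0.4, 0.6]
gripper_width: 0.0634
```

```bash
cat > d.py <<'E'
import sys
from h import *
from plant import get_state
from scipy.spatial.transform import Rotation as Ro
yaw=np.radians(-8.75); ex=np.array([np.cos(yaw),np.sin(yaw)]); ey=np.array([-ex[1],ex[0]]); C=np.array([.5706,.069])
def pt(i,lev): return C+ey*(.117-.078*(i-1))+ex*lev
s=get_state(); Rm=Ro.from_euler('xyz',s['eef_rot'],degrees=True).as_matrix()
print(s['time_s'],s['tcp_pos'].round(4),s['eef_rot'].round(2),s['contact_force'].round(2),s['gripper_width'])
for i in range(1,5):
  X=np.r_[pt(i,.034),.09]; print(i,X.round(4),'tool units',(Rm.T@(X-s['tcp_pos'])/.05).round(3))
E
python3 d.py; python3 -c "
from h import *
for p in [(407,137),(450,162)]: print(ray(S,p,0))"
```

```text
0.525 [0.2045 0.6431 0.2262] [ 1.800e+02 -3.000e-02 -9.879e+01] [ 0.61 -0.41  0.63] 0.06338912534652491
1 [0.622  0.1795 0.09  ] tool units [ 7.886 -9.67   2.729]
2 [0.6101 0.1024 0.09  ] tool units [ 9.446 -9.671  2.73 ]
3 [0.5983 0.0253 0.09  ] tool units [11.006 -9.672  2.731]
4 [ 0.5864 -0.0518  0.09  ] tool units [12.566 -9.673  2.732]
[0.43561296 0.42978923 0.        ]
[0.6120408  0.48010766 0.        ]
```

Call:
apply_moves(
  plan=[
    [255,[0.65,-0.8,0],0],
    [255,[0.65,-0.8,0],0],
    [255,[0.65,-0.8,0],0],
    [255,[0.65,-0.8,0],0],
    [255,[0.65,-0.8,0],0],
    [255,[0.65,-0.8,0],0],
    [255,[0.65,-0.8,0],0],
    [255,[0.65,-0.8,0],0],
    [255,[0.65,-0.8,0],0],
    [255,[0.65,-0.8,0],0],
    [255,[0.65,-0.8,0.3],0],
    [255,[0.65,-0.8,0.5],0],
  ],
)

```text
time_s: 2.02
tcp_pos: [0.6211, 0.1837, 0.1871]
eef_rot: [-179.9, 0.1, -98.9]
contact_force: [0.2, 0.5, 0.7]
gripper_width: 0.0006
```

Call:
apply_moves(
  plan=[
    [255,[0.08,-0.07,0.5],0],
    [255,[0,0,0.5],0],
    [255,[0,0,0],0],
    [255,[0,0,0],0],
  ],
)

```text
time_s: 2.52
tcp_pos: [0.6229, 0.1806, 0.1376]
eef_rot: [-179.9, 0.0, -98.8]
contact_force: [-0.4, 0.8, -0.1]
gripper_width: 0.0006
```

```bash
python3 d.py; python3 - <<'E'
from plant import viewer
import cv2,numpy as np
a=viewer.capture("scene")["frame"][120:250,275:435];b=viewer.capture("side")["frame"][80:240,240:400]
cv2.imwrite("pics/c1.png",np.hstack([cv2.resize(a,(400,325)),cv2.resize(b,(325,325))]))
E
```

```text
2.525 [0.6229 0.1806 0.1376] [-1.7994e+02  1.0000e-02 -9.8770e+01] [-0.36  0.79 -0.12] 0.0006444345042769688
1 [0.622  0.1795 0.09  ] tool units [0.024 0.015 0.951]
2 [0.6101 0.1024 0.09  ] tool units [1.584 0.015 0.951]
3 [0.5983 0.0253 0.09  ] tool units [3.144 0.014 0.95 ]
4 [ 0.5864 -0.0518  0.09  ] tool units [4.704 0.014 0.95 ]
```

View pics/c1.png

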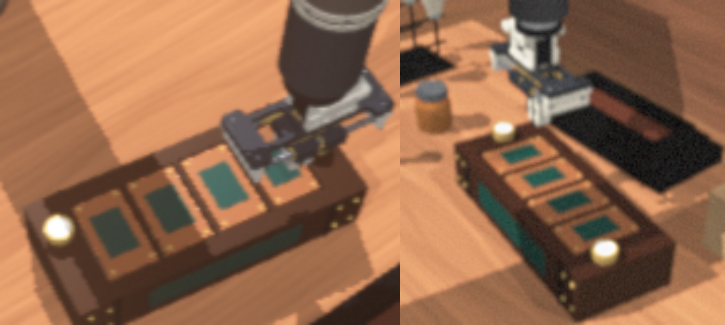

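The closed fingers hang over the +x part of panel 1. The cups and chest have not moved. Next I press it in small steps.

Call:
apply_moves(
  plan=[
    [255,[0.02,0.01,0.4],0],
    [255,[0,0,0.45],0],
    [255,[0,0,0.04],0],
    [255,[0,0,0],0],
  ],
)

```text
time_s: 3.12
tcp_pos: [0.6223, 0.1797, 0.0933]
eef_rot: [-179.9, 0.0, -98.7]
contact_force: [-0.4, -0.7, -0.1]
gripper_width: 0.0006
```

Call:
apply_moves(
  plan=[
    [255,[0,0,0.04],0],
    [255,[0,0,0.04],0],
    [255,[0,0,0],0],
  ],
)

```text
time_s: 3.5
tcp_pos: [0.6218, 0.1793, 0.0882]
eef_rot: [-180.0, 0.0, -98.8]
contact_force: [-1.1, 1.2, 0.3]
gripper_width: 0.0008
```

Call:
apply_moves(
  plan=[
    [255,[0,0,0.04],0],
    [255,[0,0,0.02],0],
    [255,[0,0,0],0],
  ],
)

```text
time_s: 3.88
tcp_pos: [0.6218, 0.1793, 0.085]
eef_rot: [-180.0, -0.0, -98.8]
contact_force: [-0.7, -0.9, 0.2]
gripper_width: 0.0009
```

Call:
apply_moves(
  plan=[
    [255,[0,0,0.02],0],
    [255,[0,0,0],0],
  ],
)

```text
time_s: 4.12
tcp_pos: [0.6219, 0.1793, 0.0847]
eef_rot: [-180.0, 0.0, -98.7]
contact_force: [-2.8, -0.2, 4.9]
gripper_width: 0.0008
```

Call:
apply_moves(
  plan=[
    [255,[0,0,0.02],0],
    [255,[0,0,0],0],
  ],
)

```text
time_s: 4.38
tcp_pos: [0.6219, 0.1793, 0.0846]
eef_rot: [-180.0, 0.0, -98.7]
contact_force: [-4.4, 0.1, 11.1]
gripper_width: 0.0
```

Panel 1 holds firm at 11 N, where a free one would turn at about 3–4 N, so it is blocked. On to panel 2.

Call:
apply_moves(
  plan=[
    [255,[0,0,-0.3],0],
    [255,[0.4,0,0],0],
    [255,[0.8,0,0],0],
    [255,[0.36,0,0.0],0],
    [255,[0,0,0.18],0],
    [255,[0,0,0.04],0],
    [255,[0,0,0],0],
    [255,[0,0,0],0],
  ],
)

```text
time_s: 5.38
tcp_pos: [0.6101, 0.1029, 0.087]
eef_rot: [-180.0, -0.0, -98.7]
contact_force: [-0.5, -0.7, -0.2]
gripper_width: 0.0008
```

Call:
apply_moves(
  plan=[
    [255,[0,0,0.03],0],
    [255,[0,0,0.02],0],
    [255,[0,0,0],0],
  ],
)

```text
time_s: 5.75
tcp_pos: [0.6101, 0.1025, 0.0848]
eef_rot: [-180.0, 0.0, -98.7]
contact_force: [0.9, 1.1, 1.1]
gripper_width: 0.0005
```

Call:
apply_moves(
  plan=[
    [255,[0,0,0.02],0],
    [255,[0,0,0.01],0],
    [255,[0,0,0],0],
  ],
)

```text
time_s: 6.12
tcp_pos: [0.6102, 0.1025, 0.0846]
eef_rot: [-179.9, 0.0, -98.7]
contact_force: [-4.4, 1.4, 11.6]
gripper_width: 0.0005
```

Panel 2 is blocked too (11.6 N, no give). On to panel 3.

Call:
apply_moves(
  plan=[
    [255,[0,0,-0.3],0],
    [255,[0.4,0,0],0],
    [255,[0.8,0,0],0],
    [255,[0.36,0,0.0],0],
    [255,[0,0,0.18],0],
    [255,[0,0,0.04],0],
    [255,[0,0,0],0],
    [255,[0,0,0],0],
  ],
)

```text
time_s: 7.12
tcp_pos: [0.5982, 0.0258, 0.087]
eef_rot: [-180.0, -0.0, -98.7]
contact_force: [-0.4, -0.1, 0.9]
gripper_width: 0.0007
```

Call:
apply_moves(
  plan=[
    [255,[0,0,0.03],0],
    [255,[0,0,0.02],0],
    [255,[0,0,0.02],0],
    [255,[0,0,0],0],
  ],
)

```text
time_s: 7.62
tcp_pos: [0.5983, 0.0254, 0.0837]
eef_rot: [-180.0, 0.0, -98.7]
contact_force: [0.2, 0.1, 1.4]
gripper_width: 0.0009
```

Call:
apply_moves(
  plan=[
    [255,[0,0,0.03],0],
    [255,[0,0,0.03],0],
    [255,[0,0,0],0],
  ],
)

```text
time_s: 8.0
tcp_pos: [0.5983, 0.0252, 0.0805]
eef_rot: [-180.0, 0.0, -98.8]
contact_force: [2.2, 0.6, 2.8]
gripper_width: 0.0002
```

Panel 3 gives. I push it on down.

Call:
apply_moves(
  plan=[
    [255,[0,0,0.05],0],
    [255,[0,0,0.06],0],
    [255,[0,0,0.06],0],
    [255,[0,0,0.06],0],
    [255,[0,0,0],0],
  ],
)

```text
time_s: 8.62
tcp_pos: [0.5976, 0.0249, 0.0685]
eef_rot: [179.9, -0.0, -98.8]
contact_force: [0.1, -0.1, 0.7]
gripper_width: 0.0006
```

Call:
apply_moves(
  plan=[
    [255,[0,0,0.06],0],
    [255,[0,0,0.06],0],
    [255,[0,0,0.06],0],
    [255,[0,0,0.06],0],
    [255,[0,0,0],0],
  ],
)

```text
time_s: 9.25
tcp_pos: [0.5979, 0.0251, 0.0566]
eef_rot: [180.0, -0.0, -98.8]
contact_force: [0.6, -0.1, 0.8]
gripper_width: 0.0004
```

Call:
apply_moves(
  plan=[
    [255,[0,0,0.06],0],
    [255,[0,0,0.05],0],
    [255,[0,0,0],0],
  ],
)

```text
time_s: 9.62
tcp_pos: [0.5979, 0.0251, 0.0513]
eef_rot: [180.0, -0.0, -98.8]
contact_force: [1.6, 0.9, 0.1]
gripper_width: 0.0
```

```bash
python3 d.py; python3 - <<'E'
from plant import viewer
import cv2,numpy as np
a=viewer.capture("scene")["frame"][120:250,275:435];b=viewer.capture("side")["frame"][80:240,240:400]
cv2.imwrite("pics/c2.png",np.hstack([cv2.resize(a,(400,325)),cv2.resize(b,(325,325))]))
E
```

```text
9.625 [0.5979 0.0251 0.0513] [ 1.7998e+02 -1.0000e-02 -9.8760e+01] [1.6  0.85 0.09] 1.0126069728789153e-05
1 [0.622  0.1795 0.09  ] tool units [-3.124 -0.007 -0.775]
2 [0.6101 0.1024 0.09  ] tool units [-1.564 -0.007 -0.775]
3 [0.5983 0.0253 0.09  ] tool units [-0.004 -0.007 -0.775]
4 [ 0.5864 -0.0518  0.09  ] tool units [ 1.556 -0.008 -0.775]
```

View pics/c2.png

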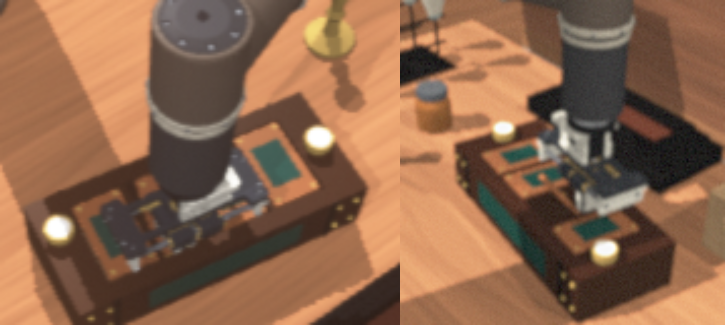

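Call:
apply_moves(
  plan=[
    [255,[0,-0.05,-0.08],0],
    [255,[0,0,-0.2],0],
    [255,[0,0,-0.5],0],
    [255,[0,0,-0.8],0],
    [255,[0,0,-0.8],0],
    [255,[0,-0.8,-0.5],0],
    [255,[0,-0.8,-0.2],0],
    [255,[0,0,0],0],
    [255,[0,0,0],0],
  ],
)

```text
time_s: 10.85
tcp_pos: [0.6789, 0.0125, 0.2054]
eef_rot: [179.9, -0.0, -98.8]
contact_force: [0.2, -0.2, 0.4]
gripper_width: 0.0008
```

```bash
python3 - <<'E'
from plant import viewer
import cv2,numpy as np
A=viewer.capture("scene")["frame"];B=viewer.capture("side")["frame"]
cv2.imwrite("pics/sc3.png",A);cv2.imwrite("pics/si3.png",B)
a=A[120:250,275:435];b=B[120:240,255:385]
cv2.imwrite("pics/c3.png",np.hstack([cv2.resize(a,(400,325)),cv2.resize(b,(352,325))]))
w=viewer.capture("wrist")["frame"];cv2.imwrite("pics/w3.png",w)
E
```

```text
(no output)
```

View pics/c3.png

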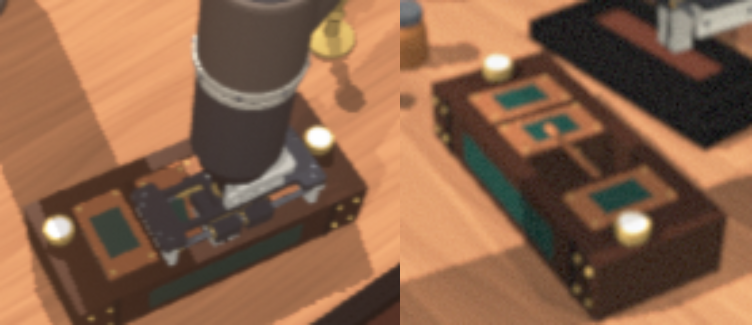

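View pics/w3.png

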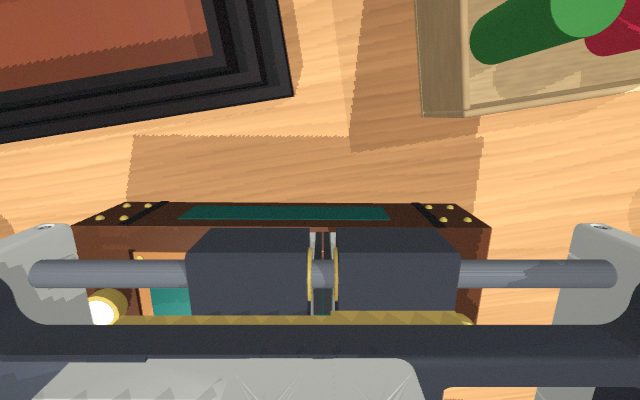

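```bash
python3 - <<'E'
from h import *
import cv2
yaw=np.radians(-8.75); ex=np.array([np.cos(yaw),np.sin(yaw),0]); ey=np.array([-ex[1],ex[0],0]);ez=np.array([0,0,1])
P=np.r_[[.5706,.069]-.039*ey[:2],.081]
B=cv2.imread("pics/si3.png");k=8;o=(285,140)
im=cv2.resize(B[140:200,285:375],None,fx=k,fy=k,interpolation=cv2.INTER_CUBIC)
im2=im.copy()
off=np.array([-.002,-.0005,0])  # side-camera bias of the panel fit
for th,col in((.7,(0,0,255)),(.95,(0,255,0)),(1.1,(255,0,0))):
    u=np.cos(th)*ex-np.sin(th)*ez;n=np.sin(th)*ex+np.cos(th)*ez
    q=[proj(D,P+off+a*.057*u+b*.033*ey+.004*n) for a,b in((1,1),(1,-1),(-1,-1),(-1,1))]
    cv2.polylines(im2,[np.int32([((x-o[0]+.5)*k,(y-o[1]+.5)*k) for x,y in q])],True,col,1)
cv2.imwrite("pics/fit.png",np.vstack([im,im2])[:, :])
i=cv2.imread("pics/fit.png");cv2.imwrite("pics/fit.png",cv2.resize(i,(450,600)))
cv2.imwrite("pics/fit2.png",im2);cv2.imwrite("pics/fit1.png",im)
E
```

```text
(no output)
```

View pics/fit1.png

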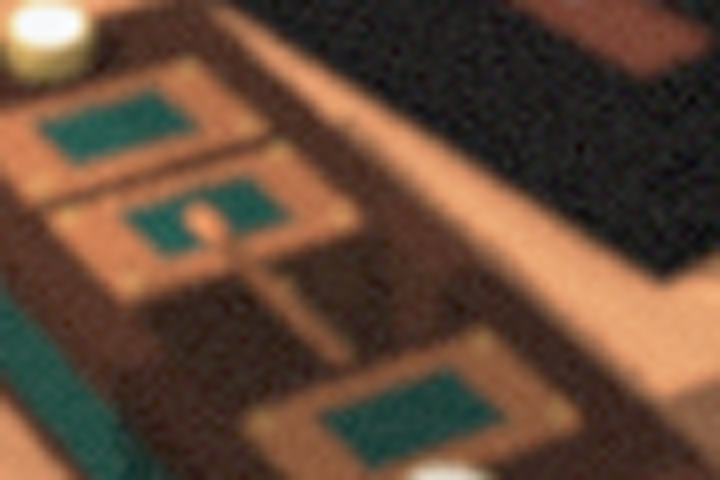

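View pics/fit2.png

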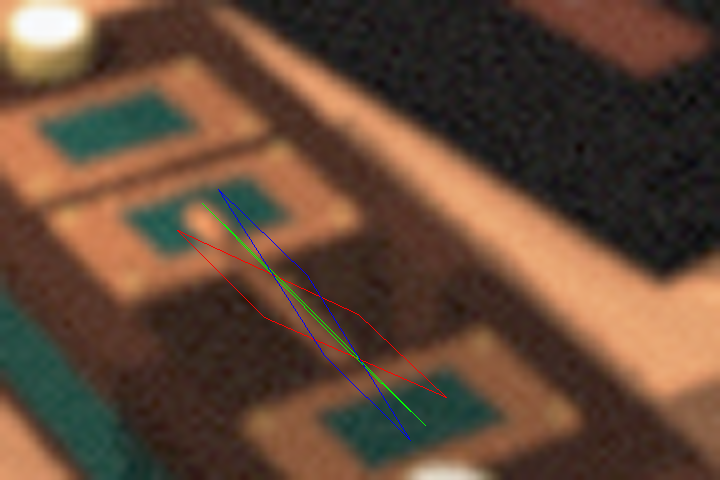

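```bash
python3 - <<'E'
import cv2,numpy as np
a=cv2.imread("pics/side0.png",0);b=cv2.imread("pics/si3.png",0)
def m(x0,y0,x1,y1):
    t=a[y0:y1,x0:x1];r=cv2.matchTemplate(b,t,cv2.TM_CCOEFF_NORMED);_,v,_,l=cv2.minMaxLoc(r);print((x0,y0),'->',l,round(v,3))
for q in((282,135,300,155),(330,195,350,212),(315,210,330,240),(210,130,240,170),(243,117,270,148),(390,297,456,362),(428,257,477,297)):m(*q)
from plant import get_state,close_job
s=get_state();print(s['time_s'],s['contact_force'])
close_job()
E
```

```text
(282, 135) -> (281, 135) 0.913
(330, 195) -> (330, 195) 0.97
(315, 210) -> (315, 210) 0.931
(210, 130) -> (210, 130) 0.702
(243, 117) -> (243, 117) 0.874
(390, 297) -> (390, 297) 0.997
(428, 257) -> (428, 257) 0.992
11.0 [-0.35953777 -0.41284068  0.41824825]
the job is handed in; nothing more can be done
```

The rocking panel was the third one. It now stands open at about 0.95 rad (54°), and the job is handed in after 11.0 s.

- **Finding it:** I pressed panels 1, 2 and 3 near their +x ends with the closed fingertips. Panels 1 and 2 held firm at about 11–12 N, the most read on the chest. Panel 3 gave way at under 3 N. I did not press panel 4.
- **Opening it:** I pushed panel 3's end down to tip height z = 0.051 m, which by geometry means about 0.98 rad. I then drew the fingers up and clear; the wrist force read about zero.
- **Last checks:** In the side picture, panel 3 is seen edge-on, which fits about 0.95 rad, so the two estimates agree. Matching the first and last side pictures found the chest and all six other things within 1 pixel of where they began. The candlestick matched least well (0.70), because the light on it changed. No check failed.

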